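# Bolt, tug-test and turn over the setting cassette

### The job

Turn the blue setting cassette upside down in its turnover stand so that its back can be worked on. First push the red-tabbed bolt fully home over the cassette's edge and give the cassette a firm upward tug by its own handle to be sure that the bolt holds; then swing the cradle over by its orange turning bar, without flinging it, until it lies level against its stop with the cassette still bolted in, and let go. Leave the other things on the bench where they are.

Things in the scene. Friction and masses are not known exactly. Their poses are not given: they have to be found in the camera images.
- stand: Turnover stand, fixed to the bench: grey base plate 120x190x10 mm, two aluminium posts (137 mm high, inner faces 154 mm apart) with the steel cradle between them. Origin: centre of the underside, on the bench. The pivot axis runs along the stand's y, 120 mm above the bench; its x points to the side where the turning bar starts (the robot's left, within 0.3 rad).
- cradle_centre (a point): Centre of the steel cradle, on the pivot axis; turns with it. Cradle x points to the turning bar, y along the pivot, z up at the start (down when turned over). Walls 109x129 mm outside, from 19 mm below to 9 mm above this point. On the bar's side a fixed lip overlaps the cassette's edge; the bolt, when home, overlaps the opposite edge.
- cradle (a joint): Turn of the cradle, rad: 0 as found, hard against a stop; grows as the turning bar is lifted from its start side (left), over the top and down to the right side; hard stop at 3.14 (upside down, level). Friction 0.2 N m: it stays where it is left.
- turning_bar (a point): Middle of the orange turning bar: round, 12 mm thick, along cradle y, 100 mm from the pivot axis along cradle x, 68 mm free between its two arms, 45 mm from the cradle wall. It goes round with the cradle in a half circle of radius 100 mm above the pivot; being round, it can turn within a grip that keeps pointing down. Axes as cradle_centre.
- bolt (a joint): Travel of the sliding bolt along cradle x, m: 0 fully drawn back, 0.020 fully home (hard stop). It starts to overlap the cassette's edge at about 0.0135. Sliding friction 1.5 N; stays where it is left.
- bolt_tab (a point): Point on the bolt's red upright tab (10 mm thick along cradle x, 24 mm wide, 42 mm tall), 11 mm below its top edge, 32 mm above the pivot axis at the start; 92 mm from the pivot (on the side away from the turning bar) when drawn back, 72 mm when home. Pushing it toward the cassette (cradle +x) shoots the bolt. Steel guides at its foot end 25 mm below this point. Axes as cradle_centre.
- cassette_centre (a point): Centre (half-way up) of the loose blue cassette, a closed box of 0.2 to 0.4 kg, 26 mm high: flange 92x110 mm, 8 mm thick at the bottom, body 72x110 mm above. Found lying unbolted in the cradle, this point 1 mm below cradle_centre; axes as the cradle. Vertical play 3 mm under the bolt when home, 5.5 mm under the lip; 1.5 mm sideways each way.
- cassette_handle (a point): Middle of the cassette's black bridge handle: bar 12 mm thick along cassette x, 12 mm high, 70 mm long along y; 43 mm above cassette_centre and 20 mm from the middle toward the bolt. 24 mm free between bar and cassette top, 50 mm between the bar's legs.
- loose_pen_tray: Bystander: pressed white dish full of pens, 149x179x43 mm, loose on the bench; origin at the centre of its underside.
- loose_rawhide_mallet: Bystander: wooden mallet lying on its side, 67x220x38 mm, loose on the bench; origin at the centre of its underside.
- loose_spirit_bottle: Bystander: small clear bottle, 58x58x100 mm, loose on the bench; origin at the centre of its underside.
- loose_solder_dish: Bystander: shallow wooden dish, 64x64x14 mm, loose on the bench; origin at the centre of its underside.
- loose_loupe: Bystander: eye loupe and its case, 24x60x12 mm, loose on the bench; origin at the centre of its underside.
- loose_wax_block: Bystander: blue wax block, 33x30x26 mm, loose on the bench; origin at the centre of its underside.

How it is judged:
On the way:
1. with the cradle still level and the bolt home, the cassette is pulled up by hand against the bolt (more than 3 N between cassette and bolt) for 0.2 s and the bolt holds it (value of joint bolt above 0.017 m and value of joint cradle below 0.1 rad and contact force between cassette and bolt above 3 N and contact force between the fingers and cassette above 2 N and z of cassette_centre in the frame of cradle_centre above 0.0005 m), for 0.2 s.
At the end, for the whole second after the job is handed in: the cradle is turned over to within 0.1 rad of its stop and at rest, the bolt is within 4 mm of fully home, and the cassette lies upside down (within 0.14 rad) in the cradle, within 4 mm of its middle sideways and 6 mm in height (value of joint cradle above 3.04 rad and value of joint bolt above 0.016 m and x of cassette_centre in the frame of cradle_centre between -0.004 and 0.004 m and y of cassette_centre in the frame of cradle_centre between -0.004 and 0.004 m and z of cassette_centre in the frame of cradle_centre between -0.006 and 0.006 m and angle between cassette_centre's own z axis and vertical above 3 rad and linear speed of cassette below 0.02 m/s and velocity of joint cradle between -0.05 and 0.05 rad/s); the robot touches nothing.
It fails at once if the cradle is turned by more than 0.3 rad while the bolt is not home (short of 16 mm of its travel) (value of joint cradle above 0.3 rad and value of joint bolt below 0.016 m).
It fails at once if the cradle is flung over (faster than 4 rad/s) (velocity of joint cradle above 4 rad/s).
It fails at once if a bystander (pen dish, mallet, bottle, wooden dish, loupe or wax block) is moved by more than 30 mm (distance of any of loose_pen_tray, loose_rawhide_mallet, loose_spirit_bottle, loose_solder_dish, loose_loupe, loose_wax_block from where it was at the start of the episode above 0.03 m).
It also fails if it takes over 61 s, if anything falls off the work surface, if the arm or the gripper's body presses on something with over 40 N, if the wrist force passes 120 N, or if a joint passes its speed limit or range.

### The arm

A 7-joint arm with a two-finger parallel gripper is mounted at the origin on a cart in front of the work surface, level with it; the furniture and walls round the work are solid. World frame = base frame: x ahead of the robot, y to its left, z up, the work surface at z = 0. Lengths are in m, angles in rad, forces in N, time in s.
With the tool pointing down it reaches from about 0.4 to 0.85 m from the base axis. Payload 10.4 kg.
Tool frame: the origin (TCP) lies on the centre line of the jaws, within the pads' length; the fingertips stand 11 mm ahead of it and the grasp point (between the pads) lies 8 mm behind it (manip.finger_overhang is the distance from the TCP to the fingertips, in m); z points along the fingers, y is the line along which they close (so a half turn about z gives the same grasp; the last joint's range is limited). The gripper opens to 85 mm and grips with 20 to 120 N. Pads are 22 mm wide; open, the fingers measure 114 mm over their backs; the gripper's body (76 mm by 85 mm) begins 54 mm behind the grasp point. The pads swing forward as they close: fully open they stand 13 mm farther back than shut.
Start: joints at [-1.218, 0.332, -0.065, 1.46, 0.022, 1.35, -0.088], TCP at [0.229, 0.581, 0.242] pointing down, gripper open.
Joint ranges: [-2.6, 2.6], [-0.5, 2.12], [-1.47, 1.34], [0.16, 2.42], [-1.27, 4.41], [0.06, 2.06], [-2.6, 2.6]. Speed limits (rad/s): [2.22, 2.22, 2.79, 2.79, 3.14, 3.14, 3.14].

### API

Orientations are given as a unit quaternion [x, y, z, w].
In Python, from workcell import manip, imaging, workorder gives the robot as it stands.
- The arm moves only by the tool jog_arm, never from a script. Its argument "deltas" is a list of rows, each an object with "gripper": the opening, from 0 (shut) to 1 (fully open); "offset": the shift along the tool's x, y, z in m, a list of three; "rotation": the turn, a rotation vector about the tool's x, y, z in degrees, a list of three. In form: [{"gripper": gripper, "offset": [tx, ty, tz], "rotation": [ax, ay, az]}, ...]. A call has 1 to 20 rows; each row shifts and turns the commanded pose from where the row before left it, along the tool's axes as they then stand; what a row does not reach is not made up. A row lasts 1/10 s, in which the tool goes at most 50 mm and 8.59 degrees, less where a joint would pass 70% of its speed; a pose out of reach is approached as far as the arm can. A call with a gripper value outside its range is refused whole. The fingers move at their own pace and stop on an object; "newtons" is the grip in N (left out, the last holds). Time passes only in rows, so rows that do not move let the fingers close. It gives the time, the measured TCP pose, the force, the opening and the grip force at its end, in the units of the state.
- manip.get_obs(): the state, without advancing time (a new reading comes with each control period).
- imaging.camera(name): name is "scene" or "side" or "wrist"; returns the picture (480x640x3 uint8, blue, green, red); there is no depth.
- imaging.camera_model(name): a dict with "camera_matrix" (3x3 intrinsics, pixels), "k1" (the pictures are not rectified: a ray, as slopes to the right and down, at radius r is drawn at 1 + k1 r^2 times it, then the intrinsics apply), "world_to_cam" (4x4, takes a point from world to camera coordinates); the wrist camera has in their place "hand_eye" (4x4, takes a point from camera to tool coordinates, whose origin is the TCP and whose axes are the flange's). Camera axes: x right, y up, looking along -z (the intrinsics and any distortion apply to the point x, -y, -z); pixel columns grow to the right and rows downward; lengths in m; the calibration is good to about 2 mm. A picture is of the moment at which its call begins: read the wrist's pose just before it. camera_model takes no time and is no camera call.
- workorder.hand_in(): hands the job in; it is judged then, once.
The state is a dict: "clock": time; "joint_pos": joint angles; "joint_velocities": joint speeds; "tau": joint torques, N m; "position": TCP position; "ee_rot": TCP orientation; "ft_force": force on the tool from outside, world axes, zero at the start; "torque": the same for the moment, N m; "grip_width": opening from 0.0 (shut) to 1.0 (fully open); "grasp_force": force on a finger pad.
Only numpy, scipy, OpenCV 4.12 (cv2) and the standard library are available. Lean on these libraries where they do the work, as an engineer would, in place of code of your own. Each camera call takes 0.05 s, during which the arm holds its last target. There are 200 camera calls.

## Working session

There is one attempt and no reset: what is moved stays moved. The work goes in short steps, Python scripts to look and compute and a tool call to move; the robot and the scene stay as the last step left them, time stands still between calls to the robot, and variables do not carry over. Pictures are saved under pics/ and viewed, at most 10 in all, crops included, and the job is handed in when it is done.

Besides the shell and the picture viewer there is one more tool, called after "Emit:" by a JSON object that holds its "method" and its "body". jog_arm: Moves the arm, as the interface text tells. Its arguments: {"type":"object","properties":{"deltas":{"type":"array","items":{"type":"object","properties":{"gripper":{"type":"number"},"offset":{"type":"array","items":{"type":"number"}},"rotation":{"type":"array","items":{"type":"number"}}}}},"newtons":{"type":"number"}},"required":["deltas"]}

```bash
mkdir -p pics; ls; python3 - <<'E'
from workcell import manip, imaging, workorder
import cv2
o=manip.get_obs(); print(o)
for n in("scene","side"):
    cv2.imwrite(f"pics/{n}0.png",imaging.camera(n)); print(n,imaging.camera_model(n))
print(imaging.camera_model("wrist"), manip.finger_overhang)
E
```

```text
pics
{'clock': 0.0, 'joint_pos': array([-1.21759676,  0.33287455, -0.06469815,  1.46094901,  0.02161094,
        1.34992487, -0.08848186]), 'joint_velocities': array([-0.00045587,  0.00059832, -0.00035163,  0.00034821,  0.001039  ,
        0.00106769, -0.00125957]), 'tau': array([ 2.35214668e-05, -6.25446224e+01,  4.93178784e-02, -3.91609240e+01,
        1.62019115e-02,  9.87379288e-03, -4.48430251e-05]), 'position': array([0.22925848, 0.58103456, 0.24151059]), 'ee_rot': array([ 1.86776389e-01,  9.82402182e-01, -7.23506764e-04, -9.66391857e-05]), 'ft_force': array([-0.15673194,  0.22722226, -0.38390672]), 'torque': array([-0.02317437,  0.00483847,  0.0254198 ]), 'grasp_force': 0.0, 'grip_width': 1.000062834467076}
scene {'camera_matrix': array([[436.22657199,   0.        , 324.0687943 ],
       [  0.        , 436.22657199, 240.69651409],
       [  0.        ,   0.        ,   1.        ]]), 'k1': -0.013249290912305334, 'world_to_cam': array([[ 0.8727049 , -0.48800398, -0.01543591, -0.444305  ],
       [ 0.36794067,  0.63655444,  0.67780389, -0.29066184],
       [-0.3209452 , -0.597202
[... 423 characters left out ...]
 -0.21073437],
       [-0.49370025, -0.79307453,  0.35678126, -0.70406503],
       [ 0.        ,  0.        ,  0.        ,  1.        ]])}
{'camera_matrix': array([[424.66497403,   0.        , 314.51239431],
       [  0.        , 424.66497403, 240.10883772],
       [  0.        ,   0.        ,   1.        ]]), 'k1': -0.060812084185915105, 'hand_eye': array([[ 3.51142798e-04,  9.62976294e-01,  2.69585857e-01,
         6.78183110e-02],
       [ 9.99999912e-01, -3.99721760e-04,  1.25302613e-04,
         1.06614778e-04],
       [ 2.28422779e-04,  2.69585789e-01, -9.62976350e-01,
        -1.32240482e-01],
       [ 0.00000000e+00,  0.00000000e+00,  0.00000000e+00,
         1.00000000e+00]])} 0.011
```

View pics/scene0.png

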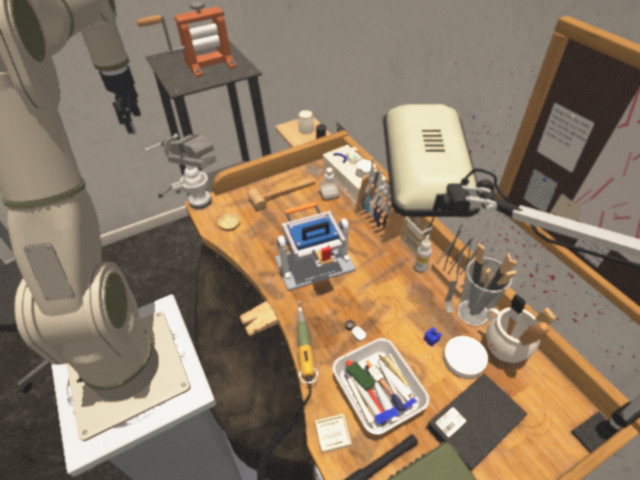

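View pics/side0.png

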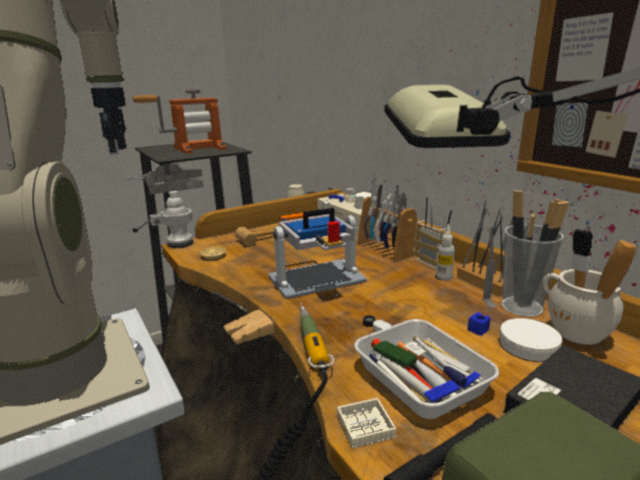

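The stand is at about (315,255) in the scene view and (315,245) in the side view. The bar points away to the robot's left and the red tab faces the camera. I'll enlarge both.

```bash
python3 - <<'E'
import cv2,numpy as np
a=cv2.imread("pics/scene0.png")[198:298,268:368]; b=cv2.imread("pics/side0.png")[200:300,268:368]
f=lambda i:cv2.resize(i,(400,400),interpolation=cv2.INTER_CUBIC)
cv2.imwrite("pics/crop0.png",np.hstack([f(a),f(b)]))
E
```

```text
(no output)
```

View pics/crop0.png

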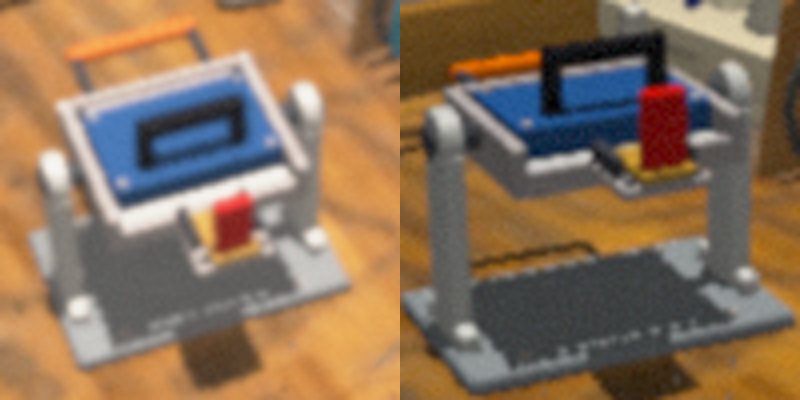

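```bash
cat > h.py <<'E'
import numpy as np
from scipy.spatial.transform import Rotation as R
from workcell import manip, imaging
def proj(cm,pc):
    pc=np.atleast_2d(pc); s=np.c_[pc[:,0]/-pc[:,2],-pc[:,1]/-pc[:,2]]
    s=s*(1+cm["k1"]*(s**2).sum(1))[:,None]
    K=cm["camera_matrix"]; return s*[K[0,0],K[1,1]]+K[:2,2]
def projw(cm,p):
    p=np.atleast_2d(p); T=cm["world_to_cam"]; return proj(cm,p@T[:3,:3].T+T[:3,3])
def projwrist(cm,p,pos,q):
    t=(np.atleast_2d(p)-pos)@R.from_quat(q).as_matrix(); H=cm["hand_eye"]
    return proj(cm,(t-H[:3,3])@H[:3,:3])
def stand(v,p):
    c,s=np.cos(v[2]),np.sin(v[2]); p=np.atleast_2d(p)
    return np.c_[v[0]+c*p[:,0]-s*p[:,1],v[1]+s*p[:,0]+c*p[:,1],p[:,2]]
E
cat > fit.py <<'E'
from h import *
from scipy.optimize import least_squares
P={'bar':(.1,0,.12),'han':(-.02,0,.164),'tabtop':(-.092,0,.163),'fl':(-.06,.095,.004),'fr':(-.06,-.095,.01),'bl':(.06,.095,.01)}
S={'bar':(133,41),'han':(190,113),'tabtop':(233,197),'fl':(86,365),'fr':(350,283),'bl':(32,234)}
D={'han':(605,48),'tabtop':(663,88),'fl':(470,390),'fr':(795,316),'bl':(403,296)}
cs,cd=imaging.camera_model("scene"),imaging.camera_model("side")
def res(v):
    r=[]
    for k,(x,y) in S.items(): r.append(projw(cs,stand(v,P[k]))[0]-[268+x/4,198+y/4])
    for k,(x,y) in D.items(): r.append(projw(cd,stand(v,P[k]))[0]-[268+(x-400)/4,200+y/4])
    return np.array(r)
f=least_squares(lambda v:res(v).ravel(),[.45,.4,1.57],loss='soft_l1')
print(f.x); print(res(f.x).round(1))
for k in ['bar','han','tabtop']: print(k,stand(f.x,P[k]).round(3))
E
python3 fit.py
```

```text
[0.51394136 0.05883788 1.40870549]
[[ 0.  -0. ]
 [ 0.1  0.6]
 [-0.3  0.8]
 [-1.9  1.2]
 [ 0.7 -0.2]
 [-1.2 -0.8]
 [ 0.1 -1. ]
 [ 0.2 -0.6]
 [ 0.2  0.1]
 [ 1.3 -1.5]
 [-0.4 -1.7]]
bar [[0.53  0.158 0.12 ]]
han [[0.511 0.039 0.164]]
tabtop [[ 0.499 -0.032  0.163]]
```

```bash
cat > tri.py <<'E'
from h import *
from scipy.optimize import least_squares
cs,cd=imaging.camera_model("scene"),imaging.camera_model("side")
def tri(a,b):
    f=least_squares(lambda p:np.r_[projw(cs,p)[0]-a,projw(cd,p)[0]-b],[.4,.4,.1]); return f.x.round(3),round(f.cost,1)
for n,a,b in [('vise base',(200,200),(178,240)),('vise top r',(213,150),(202,178)),('vise top l',(168,145),(148,180)),('lamp left bottom',(393,200),(392,125)),('lamp right bottom',(470,212),(505,137)),('mill',(203,70),(198,148)),('gripper',(130,128),(113,150)),('bottle',(330,190),(285,190))]: print(n,tri(a,b))
print(projw(cs,manip.get_obs()["position"]))
for n,uv in [('mallet head',(257,205)),('mallet handle end',(312,183)),('sdish',(228,220))]:
    f=least_squares(lambda p:projw(cs,[*p,.01])[0]-uv,[.4,.3]); print(n,f.x.round(3))
E
python3 tri.py
```

```text
vise base (array([0.321, 0.457, 0.011]), np.float64(1.1))
vise top r (array([0.401, 0.451, 0.172]), np.float64(0.3))
vise top l (array([0.291, 0.564, 0.16 ]), np.float64(2.2))
lamp left bottom (array([ 0.583, -0.115,  0.343]), np.float64(81.9))
lamp right bottom (array([ 0.722, -0.219,  0.322]), np.float64(6.1))
mill (array([0.54 , 0.934, 0.174]), np.float64(6.3))
gripper (array([0.212, 0.551, 0.252]), np.float64(0.0))
bottle (array([0.559, 0.176, 0.167]), np.float64(486.8))
[[135.05601804 124.30010022]]
mallet head [0.469 0.346]
mallet handle end [0.662 0.353]
sdish [0.368 0.329]
```

Emit:
{"method": "jog_arm", "body": {"deltas": [{"gripper":0.45,"offset":[0,0,-0.02],"rotation":[0,0,-6.1]},{"gripper":0.45,"offset":[0,0,-0.02],"rotation":[0,0,-6.1]},{"gripper":0.45,"offset":[-0.0204,-0.0312,0],"rotation":[0,0,0]},{"gripper":0.45,"offset":[-0.0204,-0.0312,0],"rotation":[0,0,0]},{"gripper":0.45,"offset":[-0.0204,-0.0312,0],"rotation":[0,0,0]},{"gripper":0.45,"offset":[-0.0204,-0.0312,0],"rotation":[0,0,0]},{"gripper":0.45,"offset":[-0.0204,-0.0312,0],"rotation":[0,0,0]},{"gripper":0.45,"offset":[-0.0204,-0.0312,0],"rotation":[0,0,0]},{"gripper":0.45,"offset":[-0.0204,-0.0312,0],"rotation":[0,0,0]},{"gripper":0.45,"offset":[-0.0204,-0.0312,0],"rotation":[0,0,0]},{"gripper":0.45,"offset":[-0.0204,-0.0312,0],"rotation":[0,0,0]},{"gripper":0.45,"offset":[-0.0204,-0.0312,0],"rotation":[0,0,0]},{"gripper":0.45,"offset":[-0.0204,-0.0312,0],"rotation":[0,0,0]},{"gripper":0.45,"offset":[-0.0204,-0.0312,0],"rotation":[0,0,0]},{"gripper":0.45,"offset":[-0.0204,-0.0312,0],"rotation":[0,0,0]},{"gripper":0.45,"offset":[-0.0204,-0.0312,0],"rotation":[0,0,0]},{"gripper":0.45,"offset":[-0.0204,-0.0312,0],"rotation":[0,0,0]}], "newtons": 30}}

```text
clock: 1.8
position: [0.4556, 0.0684, 0.2822]
ee_rot: [0.081, 0.997, 0.0, -0.0]
ft_force: [-0.1, 0.3, -0.6]
grip_width: 0.447
grasp_force: 0.0
```

```bash
python3 - <<'E'
from h import *
import cv2
o=manip.get_obs(); cv2.imwrite("pics/w1.png",imaging.camera("wrist"))
np.savez("w1.npz",p=o["position"],q=o["ee_rot"]); print(o["position"],o["ee_rot"])
cm=imaging.camera_model("wrist"); v=[.514,.0588,1.4087]
print(projwrist(cm,stand(v,[(.1,0,.12),(-.02,0,.164),(-.092,0,.163)]),o["position"],o["ee_rot"]).round(0))
E
```

```text
[0.45564992 0.06841001 0.2821699 ] [ 8.13245223e-02  9.96687670e-01  8.14391667e-05 -5.93145520e-05]
[[447. 297.]
 [284. 324.]
 [174. 323.]]
```

View pics/w1.png

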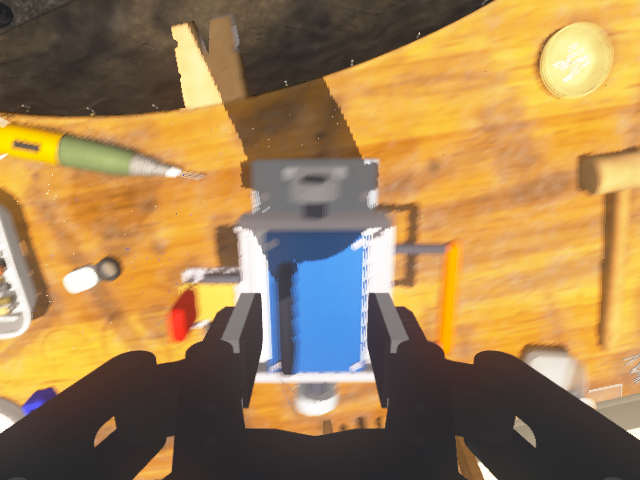

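```bash
python3 - <<'E'
import cv2,numpy as np
from h import *
i=cv2.imread("pics/w1.png"); d=np.load("w1.npz"); cm=imaging.camera_model("wrist")
h=cv2.cvtColor(i,cv2.COLOR_BGR2HSV)
m=(h[...,0]<14)&(h[...,1]>200)&(h[...,2]>150)
for r in range(250,345,15):
    c=np.where(m[r,425:475])[0]+425; print(r,c.min() if len(c) else None,c.max() if len(c) else None, end=' | ')
v=[.514,.0588,1.4087]
print(projwrist(cm,stand(v,[(.1,.034,.12),(.1,-.034,.12),(-.087,-.012,.163),(-.087,.012,.163),(-.097,-.012,.163),(-.097,.012,.163),(-.014,.03,.168),(-.026,.03,.168)]),d["p"],d["q"]).round(0).tolist())
f=lambda i:cv2.resize(i,None,fx=4,fy=4,interpolation=cv2.INTER_CUBIC)
cv2.imwrite("pics/w1c.png",f(i[240:380,150:310]))
E
```

```text
250 None None | 265 None None | 280 None None | 295 None None | 310 None None | 325 None None | 340 438 438 | [[451.0, 254.0], [443.0, 337.0], [184.0, 340.0], [180.0, 306.0], [169.0, 339.0], [165.0, 306.0], [292.0, 284.0], [273.0, 284.0]]
```

View pics/w1c.png

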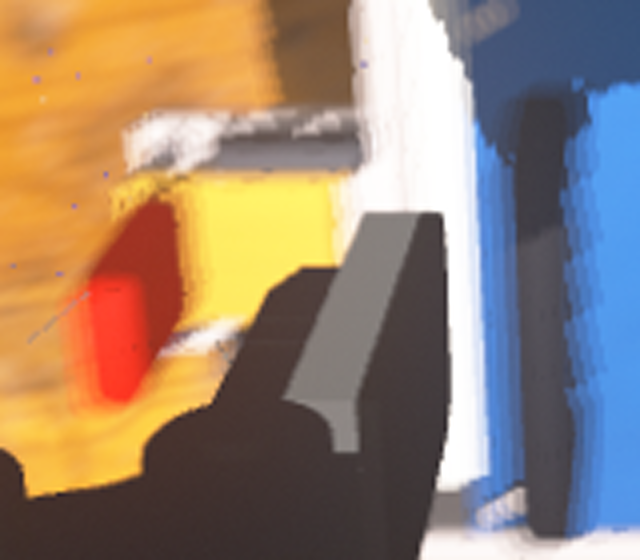

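The fit agrees to about 1–2 mm: the tab top spans (171–189, 309–340), the bar runs (453,250)–(446,340) and the handle is near x=285. Next I pinch the tab.

Emit:
{"method": "jog_arm", "body": {"deltas": [{"gripper":0.45,"offset":[-0.0197,-0.0298,0],"rotation":[0,0,0]},{"gripper":0.45,"offset":[-0.0197,-0.0298,0],"rotation":[0,0,0]},{"gripper":0.45,"offset":[-0.0198,-0.0299,0],"rotation":[0,0,0]},{"gripper":0.45,"offset":[0,0,0.03],"rotation":[0,0,0]},{"gripper":0.45,"offset":[0,0,0.03],"rotation":[0,0,0]},{"gripper":0.45,"offset":[0,0,0.03],"rotation":[0,0,0]},{"gripper":0.45,"offset":[0,0,0.025],"rotation":[0,0,0]},{"gripper":0.45,"offset":[0,0,0.019],"rotation":[0,0,0]},{"gripper":0.45,"offset":[0,0,0],"rotation":[0,0,0]}]}}

```text
clock: 2.75
position: [0.4976, -0.0278, 0.1459]
ee_rot: [0.081, 0.997, -0.001, -0.002]
ft_force: [-0.9, -0.6, 0.4]
grip_width: 0.453
grasp_force: 0.0
```

Emit:
{"method": "jog_arm", "body": {"deltas": [{"gripper":0,"offset":[0,0,0],"rotation":[0,0,0]},{"gripper":0,"offset":[0,0,0],"rotation":[0,0,0]},{"gripper":0,"offset":[0,0,0],"rotation":[0,0,0]},{"gripper":0,"offset":[0,0,0],"rotation":[0,0,0]},{"gripper":0,"offset":[0,0,0],"rotation":[0,0,0]}]}}

```text
clock: 3.25
position: [0.4999, -0.0279, 0.1491]
ee_rot: [0.081, 0.997, 0.0, 0.001]
ft_force: [0.5, -0.7, 3.3]
grip_width: 0.109
grasp_force: 34.6
```

Emit:
{"method": "jog_arm", "body": {"deltas": [{"gripper":0,"offset":[0,0.005,0],"rotation":[0,0,0]},{"gripper":0,"offset":[0,0.005,0],"rotation":[0,0,0]},{"gripper":0,"offset":[0,0.005,0],"rotation":[0,0,0]},{"gripper":0,"offset":[0,0.004,0],"rotation":[0,0,0]},{"gripper":0,"offset":[0,0.002,0],"rotation":[0,0,0]},{"gripper":0,"offset":[0,0.0015,0],"rotation":[0,0,0]},{"gripper":0,"offset":[0,0,0],"rotation":[0,0,0]},{"gripper":0,"offset":[0,0,0],"rotation":[0,0,0]}]}}

```text
clock: 4.05
position: [0.5029, -0.0092, 0.1489]
ee_rot: [0.083, 0.997, -0.002, 0.0]
ft_force: [-4.3, -15.1, 11.0]
grip_width: 0.112
grasp_force: 35.9
```

Emit:
{"method": "jog_arm", "body": {"deltas": [{"gripper":0,"offset":[0,0.002,0],"rotation":[0,0,0]},{"gripper":0,"offset":[0,0.002,0],"rotation":[0,0,0]},{"gripper":0,"offset":[0,0,0],"rotation":[0,0,0]},{"gripper":0,"offset":[0,0,0],"rotation":[0,0,0]}]}}

```text
clock: 4.45
position: [0.503, -0.0089, 0.1489]
ee_rot: [0.084, 0.996, -0.004, -0.0]
ft_force: [-8.4, -27.7, 15.3]
grip_width: 0.111
grasp_force: 37.0
```

Emit:
{"method": "jog_arm", "body": {"deltas": [{"gripper":0,"offset":[0,-0.004,0],"rotation":[0,0,0]},{"gripper":0,"offset":[0,-0.002,0],"rotation":[0,0,0]},{"gripper":0.4,"offset":[0,0,0],"rotation":[0,0,0]},{"gripper":0.4,"offset":[0,0,0],"rotation":[0,0,0]},{"gripper":0.4,"offset":[0,0,0],"rotation":[0,0,0]},{"gripper":0.4,"offset":[0,0,-0.025],"rotation":[0,0,0]},{"gripper":0.4,"offset":[0,0,-0.03],"rotation":[0,0,0]},{"gripper":0.4,"offset":[0,0,0],"rotation":[0,0,0]}]}}

```text
clock: 5.25
position: [0.5045, -0.0072, 0.2066]
ee_rot: [0.081, 0.997, 0.001, 0.003]
ft_force: [0.7, 0.3, 0.4]
grip_width: 0.399
grasp_force: 0.0
```

Emit:
{"method": "jog_arm", "body": {"deltas": [{"gripper":0.4,"offset":[0,0.025,0],"rotation":[0,0,0]},{"gripper":0.4,"offset":[0.001,0.025,0],"rotation":[0,0,0]},{"gripper":0.4,"offset":[0,0,0.02],"rotation":[0,0,0]},{"gripper":0.4,"offset":[0,0,0.02],"rotation":[0,0,0]},{"gripper":0.4,"offset":[0,0,0.012],"rotation":[0,0,0]},{"gripper":0.4,"offset":[0,0,0],"rotation":[0,0,0]}]}}

```text
clock: 5.85
position: [0.5086, 0.0418, 0.1495]
ee_rot: [0.081, 0.997, -0.001, -0.002]
ft_force: [-0.1, 0.8, -0.2]
grip_width: 0.402
grasp_force: 0.0
```

Emit:
{"method": "jog_arm", "body": {"deltas": [{"gripper":0,"offset":[0,0,0],"rotation":[0,0,0]},{"gripper":0,"offset":[0,0,0],"rotation":[0,0,0]},{"gripper":0,"offset":[0,0,0],"rotation":[0,0,0]},{"gripper":0,"offset":[0,0,0],"rotation":[0,0,0]},{"gripper":0,"offset":[0,0,0],"rotation":[0,0,0]}], "newtons": 60}}

```text
clock: 6.35
position: [0.5103, 0.0419, 0.1521]
ee_rot: [0.081, 0.997, 0.0, 0.001]
ft_force: [0.8, -0.3, 5.8]
grip_width: 0.124
grasp_force: 59.8
```

Emit:
{"method": "jog_arm", "body": {"deltas": [{"gripper":0,"offset":[0,0,-0.002],"rotation":[0,0,0]},{"gripper":0,"offset":[0,0,-0.002],"rotation":[0,0,0]},{"gripper":0,"offset":[0,0,-0.002],"rotation":[0,0,0]},{"gripper":0,"offset":[0,0,-0.001],"rotation":[0,0,0]},{"gripper":0,"offset":[0,0,0],"rotation":[0,0,0]}]}}

```text
clock: 6.85
position: [0.5087, 0.041, 0.1562]
ee_rot: [0.082, 0.997, -0.001, -0.001]
ft_force: [5.3, -2.4, -23.9]
grip_width: 0.13
grasp_force: 59.1
```

Emit:
{"method": "jog_arm", "body": {"deltas": [{"gripper":0,"offset":[0,0,-0.001],"rotation":[0,0,0]},{"gripper":0,"offset":[0,0,-0.001],"rotation":[0,0,0]},{"gripper":0,"offset":[0,0,0],"rotation":[0,0,0]},{"gripper":0,"offset":[0,0,0],"rotation":[0,0,0]},{"gripper":0,"offset":[0,0,0],"rotation":[0,0,0]},{"gripper":0,"offset":[0,0,0],"rotation":[0,0,0]}]}}

```text
clock: 7.45
position: [0.5085, 0.041, 0.1565]
ee_rot: [0.081, 0.997, -0.002, -0.002]
ft_force: [13.6, -2.3, -42.3]
grip_width: 0.129
grasp_force: 59.1
```

```bash
python3 - <<'E'
from h import *
import cv2
o=manip.get_obs(); print(o["position"],o["ft_force"],o["clock"])
a=imaging.camera("side")[190:290,258:378]; b=imaging.camera("wrist")
cv2.imwrite("pics/tug.png",np.hstack([cv2.resize(a,(400,333),interpolation=2),cv2.resize(b,(400,333))]))
E
```

```text
[0.50845993 0.04096557 0.15647587] [ 13.56251951  -2.34313287 -42.29373192] 7.45
```

View pics/tug.png

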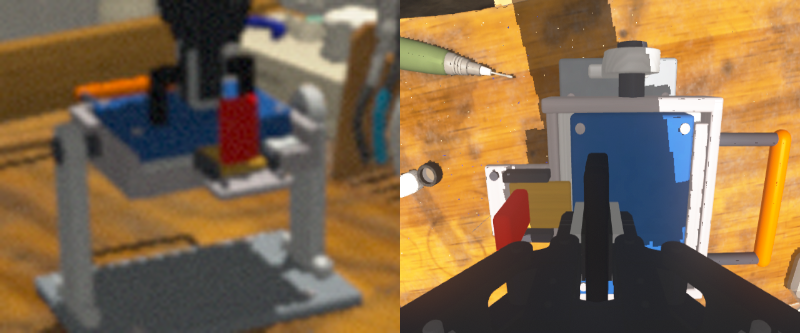

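The cassette is being pulled with 42 N and isn't moving, so the bolt holds; the tab at (235,130) sits against the cradle. I'll lower it, release and go to the turning bar.

Emit:
{"method": "jog_arm", "body": {"deltas": [{"gripper":0,"offset":[0,0,0.004],"rotation":[0,0,0]},{"gripper":0,"offset":[0,0,0.005],"rotation":[0,0,0]},{"gripper":0,"offset":[0,0,0],"rotation":[0,0,0]},{"gripper":0.4,"offset":[0,0,0],"rotation":[0,0,0]},{"gripper":0.4,"offset":[0,0,0],"rotation":[0,0,0]},{"gripper":0.4,"offset":[0,0,0],"rotation":[0,0,0]},{"gripper":0.4,"offset":[0,0,-0.03],"rotation":[0,0,0]},{"gripper":0.4,"offset":[0,0,-0.03],"rotation":[0,0,0]},{"gripper":0.4,"offset":[0,0.03,0],"rotation":[0,0,0]},{"gripper":0.4,"offset":[0,0.03,0],"rotation":[0,0,0]},{"gripper":0.4,"offset":[0,0.03,0],"rotation":[0,0,0]},{"gripper":0.4,"offset":[0,0.03,0],"rotation":[0,0,0]},{"gripper":0.4,"offset":[0,0,0],"rotation":[0,0,0]},{"gripper":0.4,"offset":[0,0,0],"rotation":[0,0,0]}]}}

```text
clock: 8.95
position: [0.5292, 0.1606, 0.2112]
ee_rot: [0.081, 0.997, -0.0, -0.0]
ft_force: [0.6, -1.1, 0.6]
grip_width: 0.398
grasp_force: 0.0
```

Emit:
{"method": "jog_arm", "body": {"deltas": [{"gripper":0.4,"offset":[0,0,0.03],"rotation":[0,0,0]},{"gripper":0.4,"offset":[0,0,0.03],"rotation":[0,0,0]},{"gripper":0.4,"offset":[0,0,0.025],"rotation":[0,0,0]},{"gripper":0.4,"offset":[0,0,0.014],"rotation":[0,0,0]},{"gripper":0.4,"offset":[0,0,0],"rotation":[0,0,0]}]}}

```text
clock: 9.45
position: [0.5284, 0.1589, 0.1109]
ee_rot: [0.082, 0.997, -0.001, -0.001]
ft_force: [0.0, 1.1, 0.2]
grip_width: 0.4
grasp_force: 0.0
```

Emit:
{"method": "jog_arm", "body": {"deltas": [{"gripper":0,"offset":[0,0,0],"rotation":[0,0,0]},{"gripper":0,"offset":[0,0,0],"rotation":[0,0,0]},{"gripper":0,"offset":[0,0,0],"rotation":[0,0,0]},{"gripper":0,"offset":[0,0,0],"rotation":[0,0,0]},{"gripper":0,"offset":[0,0,0],"rotation":[0,0,0]}], "newtons": 30}}

```text
clock: 9.95
position: [0.5302, 0.1609, 0.1134]
ee_rot: [0.081, 0.997, 0.001, 0.001]
ft_force: [3.8, 2.3, 3.0]
grip_width: 0.131
grasp_force: 29.5
```

Emit:
{"method": "jog_arm", "body": {"deltas": [{"gripper":0,"offset":[0,-0.0005,-0.0105],"rotation":[0,0,0]},{"gripper":0,"offset":[0,-0.0016,-0.0103],"rotation":[0,0,0]},{"gripper":0,"offset":[0,-0.0027,-0.0101],"rotation":[0,0,0]},{"gripper":0,"offset":[0,-0.0038,-0.0098],"rotation":[0,0,0]},{"gripper":0,"offset":[0,-0.0048,-0.0093],"rotation":[0,0,0]},{"gripper":0,"offset":[0,-0.0057,-0.0088],"rotation":[0,0,0]},{"gripper":0,"offset":[0,-0.0066,-0.0081],"rotation":[0,0,0]},{"gripper":0,"offset":[0,-0.0074,-0.0074],"rotation":[0,0,0]},{"gripper":0,"offset":[0,-0.0081,-0.0066],"rotation":[0,0,0]},{"gripper":0,"offset":[0,-0.0088,-0.0057],"rotation":[0,0,0]},{"gripper":0,"offset":[0,0,0],"rotation":[0,0,0]}]}}

```text
clock: 11.05
position: [0.5229, 0.1134, 0.2023]
ee_rot: [0.081, 0.997, 0.003, 0.003]
ft_force: [1.4, 9.7, 16.8]
grip_width: 0.123
grasp_force: 29.9
```

Emit:
{"method": "jog_arm", "body": {"deltas": [{"gripper":0,"offset":[0,-0.009,-0.006],"rotation":[0,0,0]},{"gripper":0,"offset":[0,-0.0098,-0.0048],"rotation":[0,0,0]},{"gripper":0,"offset":[0,-0.0101,-0.0027],"rotation":[0,0,0]},{"gripper":0,"offset":[0,-0.0103,-0.0016],"rotation":[0,0,0]},{"gripper":0,"offset":[0,-0.0105,-0.0005],"rotation":[0,0,0]},{"gripper":0,"offset":[0,-0.0105,0.0005],"rotation":[0,0,0]},{"gripper":0,"offset":[0,-0.0103,0.0016],"rotation":[0,0,0]},{"gripper":0,"offset":[0,-0.0101,0.0027],"rotation":[0,0,0]},{"gripper":0,"offset":[0,0,0],"rotation":[0,0,0]}]}}

```text
clock: 11.95
position: [0.5092, 0.0297, 0.2106]
ee_rot: [0.082, 0.997, 0.0, 0.002]
ft_force: [5.7, -2.7, 3.8]
grip_width: 0.129
grasp_force: 31.6
```

Emit:
{"method": "jog_arm", "body": {"deltas": [{"gripper":0,"offset":[0,-0.0098,0.0038],"rotation":[0,0,0]},{"gripper":0,"offset":[0,-0.0093,0.0048],"rotation":[0,0,0]},{"gripper":0,"offset":[0,-0.0088,0.0057],"rotation":[0,0,0]},{"gripper":0,"offset":[0,-0.0081,0.0066],"rotation":[0,0,0]},{"gripper":0,"offset":[0,-0.0074,0.0074],"rotation":[0,0,0]},{"gripper":0,"offset":[0,-0.0066,0.0081],"rotation":[0,0,0]},{"gripper":0,"offset":[0,-0.0057,0.0088],"rotation":[0,0,0]},{"gripper":0,"offset":[0,-0.0048,0.0093],"rotation":[0,0,0]},{"gripper":0,"offset":[0,0,0],"rotation":[0,0,0]}]}}

```text
clock: 12.85
position: [0.4991, -0.0284, 0.1548]
ee_rot: [0.081, 0.997, 0.0, 0.001]
ft_force: [8.3, 2.3, -1.5]
grip_width: 0.125
grasp_force: 31.7
```

Next, the last 24°, plus a little extra to seat it on the stop.

Emit:
{"method": "jog_arm", "body": {"deltas": [{"gripper":0,"offset":[0,-0.0038,0.0098],"rotation":[0,0,0]},{"gripper":0,"offset":[0,-0.0027,0.0101],"rotation":[0,0,0]},{"gripper":0,"offset":[0,-0.0016,0.0103],"rotation":[0,0,0]},{"gripper":0,"offset":[0,-0.0005,0.008],"rotation":[0,0,0]},{"gripper":0,"offset":[0,0,0.003],"rotation":[0,0,0]},{"gripper":0,"offset":[0,0,0.002],"rotation":[0,0,0]},{"gripper":0,"offset":[0,0,0],"rotation":[0,0,0]},{"gripper":0,"offset":[0,0,0],"rotation":[0,0,0]}]}}

```text
clock: 13.65
position: [0.4977, -0.0365, 0.1144]
ee_rot: [0.081, 0.997, 0.001, 0.001]
ft_force: [-9.4, 3.8, 34.9]
grip_width: 0.126
grasp_force: 35.5
```

Emit:
{"method": "jog_arm", "body": {"deltas": [{"gripper":0,"offset":[0,0,-0.003],"rotation":[0,0,0]},{"gripper":0.4,"offset":[0,0,0],"rotation":[0,0,0]},{"gripper":0.4,"offset":[0,0,0],"rotation":[0,0,0]},{"gripper":0.4,"offset":[0,0,0],"rotation":[0,0,0]},{"gripper":0.4,"offset":[0,0,-0.02],"rotation":[0,0,0]},{"gripper":0.4,"offset":[0,0,-0.03],"rotation":[0,0,0]},{"gripper":0.4,"offset":[0,0,-0.03],"rotation":[0,0,0]},{"gripper":0.4,"offset":[0,0,-0.03],"rotation":[0,0,0]},{"gripper":0.4,"offset":[0,0.02,-0.02],"rotation":[0,0,0]},{"gripper":0.4,"offset":[0,0,0],"rotation":[0,0,0]},{"gripper":0.4,"offset":[0,0,0],"rotation":[0,0,0]}]}}

```text
clock: 14.75
position: [0.4998, -0.0172, 0.2444]
ee_rot: [0.081, 0.997, -0.0, -0.0]
ft_force: [-0.4, 0.3, -0.1]
grip_width: 0.401
grasp_force: 0.0
```

```bash
python3 - <<'E'
from h import *
import cv2
o=manip.get_obs(); print(o["position"],o["ft_force"],o["clock"])
a=imaging.camera("side")[190:300,258:378]; b=imaging.camera("wrist")
cv2.imwrite("pics/end.png",np.hstack([cv2.resize(a,(400,367),interpolation=2),cv2.resize(b,(400,367))]))
E
```

```text
[ 0.49981559 -0.01719382  0.24435898] [-0.39462751  0.33296616 -0.11413511] 14.75
```

View pics/end.png

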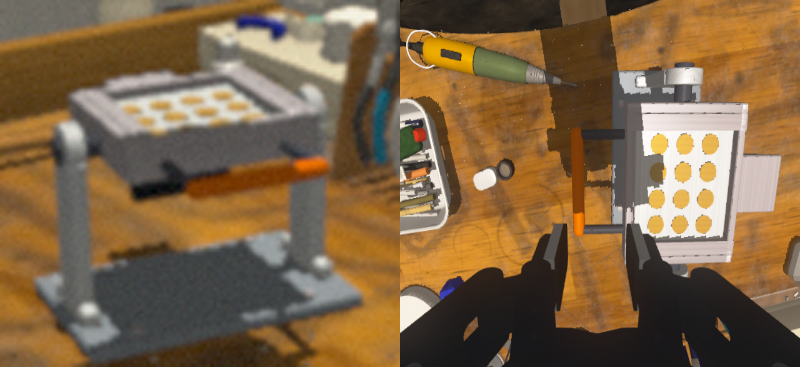

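The cradle is turned over and level, with the bar on the right at (230,178) and the cassette's back facing up inside it. The gripper is clear, so I'm handing in.

```bash
python3 -c "
from workcell import workorder
print(workorder.hand_in())"
```

```text
the job is handed in; nothing more can be done
None
```

The job is handed in at about 15 s: the bolt is home and held a 42 N upward tug, and the cradle lies upside down and level on its stop with the cassette inside and the gripper clear; hand-in returned no verdict.

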